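Find the lens cell with the dense glass

TASK

Of the three metal lens cells standing on the black mat, the two wide ones look alike but one of them holds much heavier glass: lift each wide cell off the mat in turn to feel its weight, and set the lighter one down again upright on the mat. Finish while still holding the heavier one in the gripper, upright and still over the middle of the round light plate, with about 8 cm of free air under it. Do not drop or tip the cells, and leave the narrow cell, the bottle and the screwdriver where they are.

Things in the scene. Friction and masses are not known exactly. Their poses are not given: they have to be found in the camera images.
- cell_a_center (a point): centre (half-way up) of a wide lens cell: upright plain aluminium tube, 54 mm outer diameter, 60 mm tall, 3 mm wall, open at the top, with a loose thick glass lens (45 mm diameter, 42 mm tall, resting on a seat 6 mm above the underside) inside; z axis is the tube axis, up. It stands upright and loose on the mat. Together with its glass it weighs between 0.2 and 0.65 kg; either wide cell may be the heavier, by at least 0.15 kg
- cell_b_center (a point): centre (half-way up) of the other wide lens cell, the same in shape, size and looks as cell_a (54 mm diameter, 60 mm tall); only the weight of its glass differs
- cell_c_center (a point): centre (half-way up) of the narrow lens cell: same aluminium tube look and 60 mm height, but 40 mm outer diameter, also with glass inside; about 0.2 kg, not part of the job
- mat: thin black rubber mat, 180 mm (its x) by 370 mm (its y), 3 mm thick, fixed to the bench; origin at the centre of its underside. The three cells stand on it in a row roughly along its y axis, about 118 mm apart, in any order
- plate_top (a point): centre of the upper face of the round light plate: black disc of 120 mm diameter with a white lit face of 100 mm diameter, fixed on the bench, upper face 18 mm above the bench; z axis up
- plate: the same light plate; origin at the centre of its underside
- bottle_center (a point): centre of a closed amber bottle standing loose on the bench, 42 mm diameter, 100 mm tall; leave alone
- screwdriver: loose screwdriver with black handle, 150 mm long, lying flat on the bench along its x axis; leave alone
Mind the look-alikes: they are no part of the job. What is shaped like the part that bears cell_a_center but green or purple is not meant.

How it is judged:
On the way, in this order (a step that is already met when the one before it is completed fails the run):
1. the lighter wide cell is held clear of the mat by the gripper while the heavier stands on the mat (((z of cell_a_center in the frame of mat above 0.045 m and contact force between cell_a and the fingers above 0.5 N and contact force between cell_a and mat below 0.05 N and contact force between cell_b and mat above 4 N and contact force between cell_b and the fingers below 0.05 N and angle between cell_b_center's own z axis and vertical below 0.1 rad) or (z of cell_b_center in the frame of mat above 0.045 m and contact force between cell_b and the fingers above 0.5 N and contact force between cell_b and mat below 0.05 N and contact force between cell_a and mat above 4 N and contact force between cell_a and the fingers below 0.05 N and angle between cell_a_center's own z axis and vertical below 0.1 rad))), for 0.3 s.
2. the heavier wide cell is held clear of the mat while the lighter stands upright on the mat, let go (((z of cell_a_center in the frame of mat above 0.045 m and contact force between cell_a and the fingers above 0.5 N and contact force between cell_a and mat below 0.05 N and contact force between cell_b and mat between 1 and 4 N and contact force between cell_b and the fingers below 0.05 N and angle between cell_b_center's own z axis and vertical below 0.1 rad) or (z of cell_b_center in the frame of mat above 0.045 m and contact force between cell_b and the fingers above 0.5 N and contact force between cell_b and mat below 0.05 N and contact force between cell_a and mat between 1 and 4 N and contact force between cell_a and the fingers below 0.05 N and angle between cell_a_center's own z axis and vertical below 0.1 rad))), for 0.3 s.
At the end, for the whole second after the job is handed in: Heavier wide cell held by the fingers alone, still, upright within 0.15 rad, centre within 25 mm sideways of the plate's centre and 70-160 mm above its face; lighter one (under 4 N on the mat) let go, upright on the mat; narrow cell within 15 mm, bottle and screwdriver within 30 mm of their starts (((z of cell_a_center in the frame of mat above 0.045 m and contact force between cell_a and the fingers above 0.5 N and contact force between cell_a and mat below 0.05 N and contact force between cell_b and mat between 1 and 4 N and contact force between cell_b and the fingers below 0.05 N and angle between cell_b_center's own z axis and vertical below 0.1 rad and horizontal distance between cell_a_center and plate_top below 0.025 m and z of cell_a_center in the frame of plate_top between 0.07 and 0.16 m and angle between cell_a_center's own z axis and vertical below 0.15 rad and linear speed of cell_a below 0.03 m/s and linear speed of cell_b below 0.02 m/s and contact force between cell_a and plate below 0.05 N and contact force between cell_a and cell_b below 0.05 N and contact force between cell_a and cell_c below 0.05 N and distance of cell_c_center from where it was at the start of the episode below 0.015 m and distance of each of bottle_center, screwdriver from where it was at the start of the episode below 0.03 m) or (z of cell_b_center in the frame of mat above 0.045 m and contact force between cell_b and the fingers above 0.5 N and contact force between cell_b and mat below 0.05 N and contact force between cell_a and mat between 1 and 4 N and contact force between cell_a and the fingers below 0.05 N and angle between cell_a_center's own z axis and vertical below 0.1 rad and horizontal distance between cell_b_center and plate_top below 0.025 m and z of cell_b_center in the frame of plate_top between 0.07 and 0.16 m and angle between cell_b_center's own z axis and vertical below 0.15 rad and linear speed of cell_b below 0.03 m/s and linear speed of cell_a below 0.02 m/s and contact force between cell_b and plate below 0.05 N and contact force between cell_b and cell_a below 0.05 N and contact force between cell_b and cell_c below 0.05 N and distance of cell_c_center from where it was at the start of the episode below 0.015 m and distance of each of bottle_center, screwdriver from where it was at the start of the episode below 0.03 m))); the arm keeps its last pose, push and grip.
It fails at once if a wide cell is tipped by more than 0.6 rad (angle between any of cell_a_center, cell_b_center's own z axis and vertical above 0.6 rad).
It fails at once if a wide cell is dropped (falls free faster than 0.5 m/s, more than about 12 mm) ((contact force between cell_a and the fingers below 0.01 N and linear speed of cell_a above 0.5 m/s) or (contact force between cell_b and the fingers below 0.01 N and linear speed of cell_b above 0.5 m/s)).
It fails at once if the narrow cell, bottle or screwdriver is pushed away or knocked over (distance of cell_c_center from where it was at the start of the episode above 0.03 m or distance of any of bottle_center, screwdriver from where it was at the start of the episode above 0.05 m).
It also fails if it takes over 72 s, if anything falls off the work surface, if the arm or the gripper's body presses on something with over 40 N, if the wrist force passes 120 N, or if a joint passes its speed limit or range.

ROBOT

A 6-joint arm with a two-finger parallel gripper is mounted at the origin on the work surface. World frame = base frame: x ahead of the robot, y to its left, z up, the work surface at z = 0. Lengths are in m, angles in rad, forces in N, time in s.
With the tool pointing down it reaches from about 0.425 to 0.925 m from the base axis. Payload 12.5 kg.
Tool frame: the origin (TCP) lies midway between the tips of the shut fingers; the grasp point (between the pads) lies 19 mm behind it; z points along the fingers, y is the direction in which the jaws open and shut (so a half turn about z gives the same grasp; the last joint's range is limited). The gripper opens to 85 mm and grips with 20 to 120 N. Pads are 22 mm wide; open, the fingers measure 114 mm over their backs; the gripper's body (76 mm by 85 mm) begins 54 mm behind the grasp point. The pads swing forward as they close: fully open they stand 13 mm farther back than shut.
Start: joints at [-1.398, 0.491, 1.559, -0, 1.092, -0.106], TCP at [0.172, -0.601, 0.231] pointing down, gripper open.
Joint ranges: [-3.1, 3.1], [-0.84, 2.19], [0.05, 2.79], [-1.13, 4.28], [0.06, 2.93], [-2.69, 2.69]. Speed limits (rad/s): [2.22, 2.22, 2.79, 3.14, 3.14, 3.14].

INTERFACE

Orientations are given as a 3x3 rotation matrix whose columns are the frame's x, y, z axes.
In Python, from workcell import robot, imaging gives the robot as it stands.
- The arm moves only by the shell command python3 -m pendant 'ROWS' [OPENING] [FORCE]. ROWS is JSON, a list of rows, each a list of 2 entries, a list of its own where there are three numbers: the shift along the world's x, y, z in m, then the turn about the world's z in rad. In form: [[[dx, dy, dz], yaw], ...]. A call has 1 to 10 rows; each row shifts and turns the commanded pose from where the row before left it; what a row does not reach is not made up. A row lasts 1/12 s, in which the tool goes at most 41.7 mm and 7.16 degrees, less where a joint would pass 70% of its speed; a pose out of reach is approached as far as the arm can. A call is refused whole if a number of a shift passes 0.0417 or a number of a turn 0.125, either way. A call with a gripper value outside its range is refused whole. OPENING is the opening, from 0 (shut) to 1 (fully open), set as the call begins (- or left out, the last holds). The fingers move at their own pace and stop on an object; FORCE is the grip in N (left out, the last holds). Time passes only in rows, so rows that do not move let the fingers close. It gives the time, the measured TCP pose, the force and the opening at its end, in the units of the state.
- robot.observe(): the state, without advancing time (a new reading comes with each control period).
- imaging.grab_frame(name): name is "side" or "top" or "wrist"; returns a dict with "color" (480x640x3 uint8, red, green, blue), "fx", "fy", "cx", "cy" (pixels), "R" (3x3) and "t" (3): a world point X has camera coordinates R X + t. Camera axes: x right, y down, z forward; pixel columns grow to the right and rows downward; lengths in m; the calibration is good to about 2 mm. A picture is of the moment at which its call begins. There is no depth.
- robot.sign_off(): hands the job in, once; it reports no verdict.
Trained networks look in the newest picture that a camera, given by its name, has taken for a name from the list of things; names that differ only in an ending like _2 or _b are one class to them, and where a whole thing is asked for, a point or a joint stands for the part that bears it (a point fixed in the world has none). Each returns a list of dicts, best first, with "p" (0 to 1); they miss things now and then, are a little off and sometimes report something else, mostly with a low value. They report only what shows in the picture. A call takes as long as a camera call. They do not tell look-alikes from the thing itself.
- imaging.search_frame(camera, thing): "xyz" ([x, y, z] in m, in world coordinates, good to about 4 mm: the middle of the surface that is visible of it).
- imaging.tip_of(camera, thing): "xyz" ([x, y, z] in m, in world coordinates, good to about 4 mm: a listed point, or the origin of a listed thing).
The state is a dict: "time_s": time; "q": joint angles; "qd": joint speeds; "joint_efforts": joint torques, N m; "tcp_pos": TCP position; "eef_rot": TCP orientation; "wrist_force": force on the tool from outside, world axes, zero at the start; "wrist_torque": the same for the moment, N m; "width": opening from 0.0 (shut) to 1.0 (fully open).
Only numpy, scipy, OpenCV 4.12 (cv2) and the standard library are available. Lean on these libraries where they do the work, as an engineer would, in place of code of your own. Each camera call takes 0.05 s, during which the arm holds its last target. There are 200 camera calls.

## Working session

There is one attempt and no reset: what is moved stays moved. The work goes in short steps, Python scripts to look and compute and a shell command to move; the robot and the scene stay as the last step left them, time stands still between calls to the robot, and variables do not carry over. Pictures are saved under pics/ and viewed, about 8 in all and at most 12, crops included, and the job is handed in when it is done.

```bash
mkdir -p pics; ls; python3 - <<'E'
from workcell import robot, imaging
import cv2, numpy as np
s=robot.observe(); print(s['time_s'],s['tcp_pos'],s['eef_rot'],s['width'],s['wrist_force'])
ims=[]
for c in ['top','side']:
    f=imaging.grab_frame(c); cv2.imwrite(f'pics/{c}0.png',f['color'][...,::-1])
    print(c,f['fx'],f['cx'],f['cy'],np.round(f['R'],3).tolist(),np.round(f['t'],3))
    P=lambda x:((lambda k:np.round([f['fx']*k[0]/k[2]+f['cx'],f['fy']*k[1]/k[2]+f['cy']]))(f['R']@np.array(x)+f['t']))
    for n in ['cell_a_center','cell_c_center','mat','plate_top','bottle_center','screwdriver']:
        for d in imaging.tip_of(c,n): print(n,np.round(d['xyz'],4),round(d['p'],2),P(d['xyz']))
E
```

```text
pics
0.0 [ 0.17194763 -0.60061953  0.23070881] [[ 9.61405027e-01  2.75136914e-01 -2.30470673e-04]
 [ 2.75136995e-01 -9.61404348e-01  1.14583649e-03]
 [ 9.36864095e-05 -1.16502397e-03 -9.99999317e-01]] 0.9978114306657819 [-0.05210062 -0.3346333   0.16498874]
top 452.6776830466884 319.7862515260021 237.88149560259666 [[-0.01, -1.0, 0.03], [-0.99, 0.006, -0.144], [0.144, -0.031, -0.989]] [-0.046  0.632  0.702]
cell_a_center [ 0.5984 -0.2143  0.0322] 0.81 [417. 258.]
cell_a_center [ 0.7573 -0.1078  0.0285] 0.6 [352. 167.]
cell_a_center [ 0.5188 -0.0613  0.0304] 0.51 [327. 307.]
cell_c_center [0.5759 0.0548 0.0343] 0.87 [256. 273.]
cell_c_center [ 0.7096 -0.276  -0.0024] 0.43 [444. 198.]
mat [5.587e-01 5.510e-02 3.000e-04] 0.72 [258. 284.]
plate_top [ 0.4565 -0.266   0.015 ] 0.92 [448. 343.]
bottle_center [0.769  0.1072 0.052 ] 0.63 [225. 157.]
screwdriver [ 7.090e-01 -2.828e-01  1.000e-04] 0.71 [448. 198.]
screwdriver [0.5752 0.0551 0.0335] 0.31 [256. 273.]
side 475.1119137529601 314.0508251242533 234.36832485912777 [[0.98, -0.199, -0.018], [-0.132, -0.579, -0.805], [0.15, 0.791, -0.593]] [-0.596  0.115  0.986]
cell_a_center [ 0.7569 -0.1081  0.0286] 0.61 [393. 260.]
cell_a_center [ 0.602  -0.2124  0.027 ] 0.55 [333. 307.]
cell_c_center [0.5709 0.0526 0.0324] 0.65 [293. 227.]
mat [0.5573 0.0584 0.0016] 0.62 [288. 237.]
plate_top [ 0.4509 -0.2656  0.0194] 0.62 [256. 345.]
bottle_center [0.7698 0.107  0.0481] 0.95 [370. 199.]
screwdriver [ 0.7093 -0.2757  0.0019] 0.88 [398. 332.]
```

```bash
cd pics; python3 -c "
import cv2
a=cv2.imread('top0.png')[100:400,120:520];cv2.imwrite('top0c.png',cv2.resize(a,(800,600),interpolation=2))"
```

```text
(no output)
```

View pics/top0c.png

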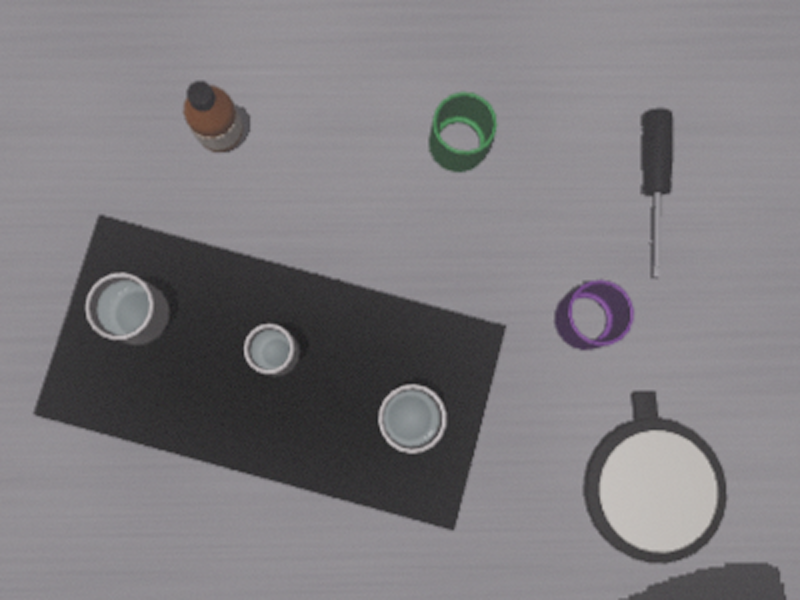

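View pics/side0.png

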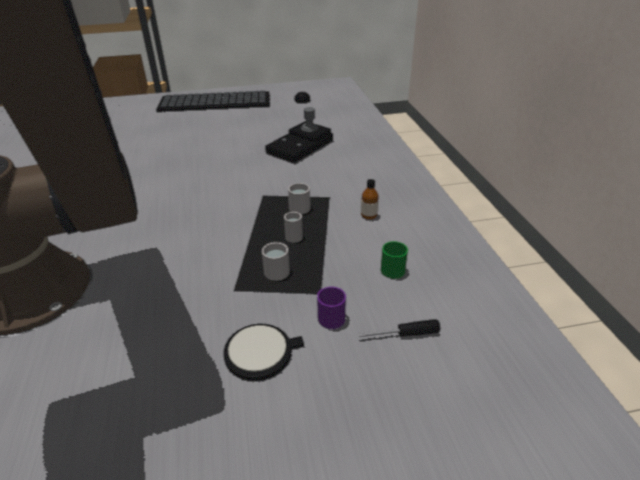

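Top picture: wide lens-cell candidates are the near grey cell at full-frame pixel (326,309), the far-left grey cell at (180,253), green (352,167) and purple (417,258). Only the two grey aluminium ones with glass, standing on the mat, fit. Narrow cell c is at (255,274) between them, and the plate at (449,345). I'll measure these by their rims and confirm in one crop.

```bash
cat > h.py <<'E'
from workcell import robot, imaging
import cv2, numpy as np
def ray(f,u,v,z):
    R=np.array(f['R']);C=-R.T@np.array(f['t']);d=R.T@np.array([(u-f['cx'])/f['fx'],(v-f['cy'])/f['fy'],1]);return C+d*(z-C[2])/d[2]
def proj(f,X):
    k=np.array(f['R'])@np.array(X)+f['t'];return np.array([f['fx']*k[0]/k[2]+f['cx'],f['fy']*k[1]/k[2]+f['cy']])
def circ(f,c,r,z):
    return np.array([proj(f,[c[0]+r*np.cos(a),c[1]+r*np.sin(a),z]) for a in np.linspace(0,6.2832,60)])
E
python3 - <<'E'
from h import *
from scipy.optimize import minimize
f=imaging.grab_frame('top'); g=cv2.cvtColor(f['color'],cv2.COLOR_RGB2GRAY).astype(np.float32)
big=cv2.resize(f['color'],None,fx=4,fy=4,interpolation=2)[...,::-1].copy()
def val(c,r,z,img):
    p=circ(f,c,r,z).astype(np.float32); return cv2.remap(img,p[:,0][None],p[:,1][None],1).mean()
gb=cv2.GaussianBlur(g,(0,0),0.8)
out={}
for n,u,v,r in [('near',326.5,309,.0255),('far',180,253,.0255),('c',255.5,274.5,.0185)]:
    c0=ray(f,u,v,.063)[:2]
    m=minimize(lambda c:-val(c,r,.063,gb),c0,method='Nelder-Mead',options=dict(initial_simplex=[c0,c0+[.003,0],c0+[0,.003]]))
    print(n,c0.round(4),m.x.round(4),-m.fun); out[n]=m.x
    cv2.polylines(big,[np.int32((circ(f,m.x,r+.0015,.063)+.5)*4)],1,(0,0,255),1)
m=(g>150).astype(np.uint8); m[:300]=0; m[:,:400]=0
n,l,st,ce=cv2.connectedComponentsWithStats(m); i=1+st[1:,4].argmax(); print('plate',st[i],ray(f,*ce[i],.018).round(4))
cc=ray(f,*ce[i],.018); cv2.polylines(big,[np.int32((circ(f,cc,.05,.018)+.5)*4)],1,(0,0,255),1)
cv2.imwrite('pics/fit.png',big[880:1480,560:1360])
cv2.imwrite('pics/fit2.png',cv2.resize(big[880:1640,560:2000],(800,422)))
E
```

```text
near [ 0.5154 -0.0598] [ 0.5157 -0.0588] 143.74066162109375
far [0.6061 0.1726] [0.6067 0.1741] 144.42459106445312
c [0.5708 0.0525] [0.5719 0.0551] 143.28909301757812
plate [ 420  315   58   61 2777] [ 0.453  -0.2654  0.018 ]
```

View pics/fit.png

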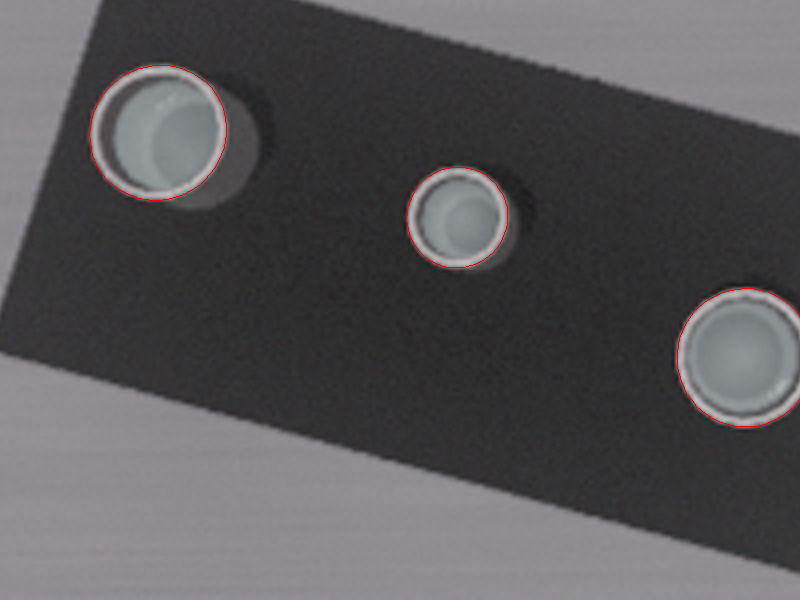

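Circles fit the rims well: near cell (0.516,-0.059), far (0.607,0.174), narrow (0.572,0.055), plate (0.453,-0.265). All are within reach and about 12 cm apart. Next I'll move over the near one.

```bash
python3 -m pendant '[[[0.0105,0.014,0],0],[[0.017,0.027,0],0],[[0.017,0.027,0],0],[[0.017,0.027,0],0],[[0.017,0.027,0],0],[[0.017,0.027,0],0],[[0.017,0.027,0],0],[[0.017,0.027,0],0],[[0.017,0.027,0],0],[[0.017,0.027,0],0]]' 1 40
python3 -m pendant '[[[0.017,0.027,0],0],[[0.017,0.027,0],0],[[0.017,0.027,0],0],[[0.017,0.027,0],0],[[0.017,0.027,0],0],[[0.017,0.027,0],0],[[0.017,0.027,0],0],[[0.017,0.027,0],0],[[0.017,0.027,0],0],[[0.017,0.027,0],0]]'
python3 -m pendant '[[[0.0105,0.014,0],0],[[0,0,0],0],[[0,0,0],0],[[0,0,0],0]]'
python3 - <<'E'
from h import *
s=robot.observe(); print(s['time_s'],s['tcp_pos'],s['eef_rot'][:,1],s['q'],s['wrist_force'])
f=imaging.grab_frame('wrist'); im=f['color'][...,::-1].copy()
for c,r in [((.516,-.059),.027),((.572,.055),.02)]:
    cv2.polylines(im,[np.int32(circ(f,c,r,.063))],1,(0,0,255),1)
cv2.imwrite('pics/w1.png',im)
for d in imaging.tip_of('wrist','cell_a_center'): print(d)
E
```

```text
time_s: 1.58
tcp_pos: [0.3361, -0.3425, 0.2315]
eef_rot: [[0.961, 0.275, 0.0], [0.275, -0.961, -0.0], [0.0, 0.001, -1.0]]
wrist_force: [0.9, 0.0, 0.4]
width: 1.0
time_s: 2.42
tcp_pos: [0.5062, -0.0723, 0.2315]
eef_rot: [[0.961, 0.275, 0.0], [0.275, -0.961, -0.0], [0.0, 0.0, -1.0]]
wrist_force: [0.7, -0.1, 0.4]
width: 1.0
time_s: 2.75
tcp_pos: [0.5157, -0.0602, 0.2313]
eef_rot: [[0.961, 0.275, -0.0], [0.275, -0.961, -0.0], [-0.0, 0.0, -1.0]]
wrist_force: [0.4, -0.2, -0.3]
width: 1.004
2.75 [ 0.51565793 -0.06023756  0.23128645] [ 2.75253262e-01 -9.61371742e-01  1.19908081e-04] [-2.43439768e-01  3.41289951e-01  1.81539166e+00 -3.10410408e-04
  9.85120104e-01  1.04867506e+00] [ 0.36465031 -0.24879742 -0.3240985 ]
{'xyz': [0.5955, -0.2146, 0.034], 'p': 0.72}
```

View pics/w1.png

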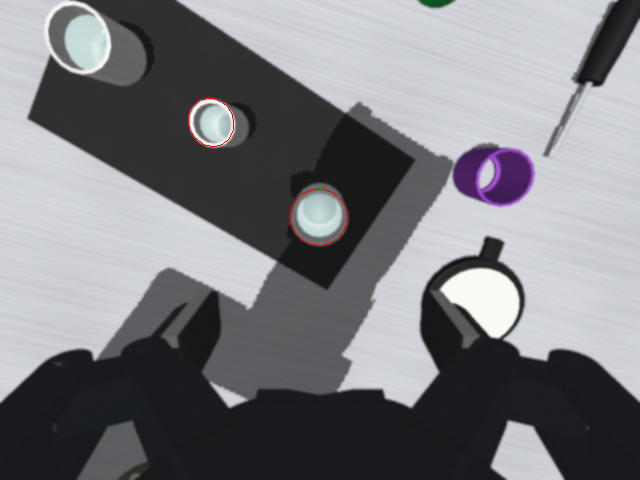

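The wrist view shows the rim of the near cell (319,215) and the narrow cell (212,122) under the projected circles, so the estimate agrees. Next: descend and grip.

```bash
python3 -m pendant '[[[0,0.001,-0.025],0],[[0,0,-0.025],0],[[0,0,-0.025],0],[[0,0,-0.025],0],[[0,0,-0.025],0],[[0,0,-0.025],0],[[0,0,-0.025],0],[[0,0,-0.02],0],[[0,0,-0.015],0],[[0,0,-0.007],0]]'
python3 -m pendant '[[[0,0,0],0],[[0,0,0],0],[[0,0,0],0]]'
python3 -m pendant '[[[0,0,0],0],[[0,0,0],0],[[0,0,0],0],[[0,0,0],0],[[0,0,0],0],[[0,0,0],0],[[0,0,0],0],[[0,0,0],0]]' 0 50
```

```text
time_s: 3.68
tcp_pos: [0.5151, -0.0596, 0.0127]
eef_rot: [[0.962, 0.274, -0.002], [0.274, -0.962, 0.0], [-0.002, -0.001, -1.0]]
wrist_force: [-0.6, -0.4, -0.7]
width: 1.0
time_s: 3.93
tcp_pos: [0.5164, -0.0592, 0.0153]
eef_rot: [[0.961, 0.275, 0.001], [0.275, -0.961, -0.0], [0.001, 0.001, -1.0]]
wrist_force: [0.5, 0.5, -0.2]
width: 1.004
time_s: 4.6
tcp_pos: [0.5164, -0.059, 0.0153]
eef_rot: [[0.961, 0.275, 0.001], [0.275, -0.961, -0.0], [0.001, 0.001, -1.0]]
wrist_force: [-2.3, -0.5, 9.3]
width: 0.622
```

```bash
python3 -m pendant '[[[0,0,0],0],[[0,0,0.003],0],[[0,0,0.005],0],[[0,0,0.006],0],[[0,0,0.006],0],[[0,0,0.006],0],[[0,0,0.006],0],[[0,0,0.005],0],[[0,0,0.003],0],[[0,0,0],0]]'
for i in 1 2 3 4; do python3 -m pendant '[[[0,0,0],0],[[0,0,0],0],[[0,0,0],0]]' | grep -E 'force|width'; done
python3 - <<'E'
from h import *
s=robot.observe(); print(s['time_s'],s['tcp_pos'],s['wrist_force'],s['joint_efforts'])
f=imaging.grab_frame('side'); cv2.imwrite('pics/s1.png',cv2.resize(f['color'][150:400,150:470],(800,600))[...,::-1])
E
```

```text
time_s: 5.43
tcp_pos: [0.5163, -0.0589, 0.0551]
eef_rot: [[0.961, 0.275, 0.001], [0.275, -0.961, -0.0], [0.001, 0.001, -1.0]]
wrist_force: [0.1, 0.2, -3.5]
width: 0.615
wrist_force: [0.8, -0.1, -2.1]
width: 0.622
wrist_force: [-0.2, -0.2, -3.4]
width: 0.621
wrist_force: [-0.9, -0.4, -3.2]
width: 0.617
wrist_force: [0.8, 0.4, -2.3]
width: 0.615
6.4333 [ 0.51601164 -0.05888028  0.05433213] [ 0.81629663  0.35391456 -2.31293722] [-1.61110951e-03 -5.81341338e+01 -1.43754423e+01 -5.95751953e-04
  1.96900532e-03  2.61408081e-05]
```

View pics/s1.png

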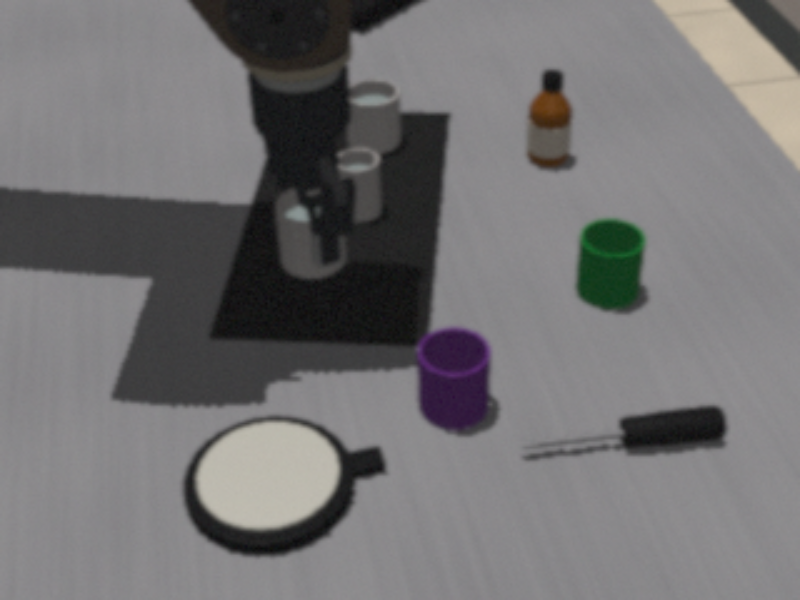

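The near cell is held upright at crop pixel (310,235), clear of the mat. It reads about -2.9 N, so around 0.3 kg and probably the lighter one. I'll set it down gently at the same spot.

```bash
python3 -m pendant '[[[0,0,-0.003],0],[[0,0,-0.006],0],[[0,0,-0.006],0],[[0,0,-0.006],0],[[0,0,-0.006],0],[[0,0,-0.005],0],[[0,0,-0.003],0],[[0,0,-0.002],0],[[0,0,-0.001],0],[[0,0,0],0]]'
python3 -m pendant '[[[0,0,-0.001],0],[[0,0,-0.0005],0],[[0,0,0],0],[[0,0,0],0]]'
```

```text
time_s: 7.32
tcp_pos: [0.516, -0.0589, 0.0162]
eef_rot: [[0.961, 0.275, -0.0], [0.275, -0.961, -0.0], [-0.0, 0.0, -1.0]]
wrist_force: [-0.6, 0.1, -2.8]
width: 0.614
time_s: 7.65
tcp_pos: [0.5162, -0.0589, 0.0153]
eef_rot: [[0.961, 0.275, 0.001], [0.275, -0.961, -0.0], [0.001, 0.0, -1.0]]
wrist_force: [-1.5, 0.3, 5.6]
width: 0.615
```

```bash
python3 -m pendant '[[[0,0,0],0],[[0,0,0],0],[[0,0,0],0],[[0,0,0],0],[[0,0,0],0],[[0,0,0],0],[[0,0,0],0]]' 1
python3 -m pendant '[[[0,0,0.005],0],[[0,0,0.01],0],[[0,0,0.015],0],[[0,0,0.02],0],[[0,0,0.025],0],[[0,0,0.025],0],[[0,0,0.025],0],[[0,0,0.025],0],[[0,0,0.02],0],[[0,0,0],0]]'
python3 -m pendant '[[[0.0091,0.0233,0],0],[[0.0091,0.0233,0],0],[[0.0091,0.0233,0],0],[[0.0091,0.0233,0],0],[[0.0091,0.0233,0],0],[[0.0091,0.0233,0],0],[[0.0091,0.0233,0],0],[[0.0091,0.0233,0],0],[[0.0091,0.0233,0],0],[[0.0091,0.0233,0],0]]'
python3 -m pendant '[[[0,0,0],0],[[0,0,0],0],[[0,0,0],0],[[0,0,0],0]]'
python3 - <<'E'
from h import *
s=robot.observe(); print(s['q'],s['wrist_force'])
f=imaging.grab_frame('wrist'); im=f['color'][...,::-1].copy()
for c,r in [((.607,.174),.027),((.572,.055),.02),((.516,-.059),.027)]:
    cv2.polylines(im,[np.int32(circ(f,c,r,.063))],1,(0,0,255),1)
cv2.imwrite('pics/w2.png',im)
E
```

```text
time_s: 8.23
tcp_pos: [0.516, -0.0589, 0.0148]
eef_rot: [[0.961, 0.275, -0.0], [0.275, -0.961, -0.0], [-0.0, 0.0, -1.0]]
wrist_force: [0.0, 0.6, 0.7]
width: 1.004
time_s: 9.07
tcp_pos: [0.5172, -0.0591, 0.1895]
eef_rot: [[0.961, 0.275, 0.007], [0.275, -0.961, -0.002], [0.006, 0.003, -1.0]]
wrist_force: [0.2, -1.4, 0.2]
width: 1.001
time_s: 9.9
tcp_pos: [0.607, 0.1753, 0.185]
eef_rot: [[0.961, 0.275, -0.0], [0.275, -0.961, -0.0], [-0.0, 0.0, -1.0]]
wrist_force: [-0.6, 0.0, 1.2]
width: 0.996
time_s: 10.23
tcp_pos: [0.6067, 0.1732, 0.1849]
eef_rot: [[0.962, 0.274, -0.0], [0.274, -0.962, -0.0], [-0.0, 0.0, -1.0]]
wrist_force: [-0.6, -0.6, -0.4]
width: 1.001
[ 1.73567164e-01  5.46095165e-01  1.59456651e+00 -2.36325797e-04
  1.00132377e+00  1.46643054e+00] [-0.63935792 -0.56642806 -0.37751202]
```

View pics/w2.png

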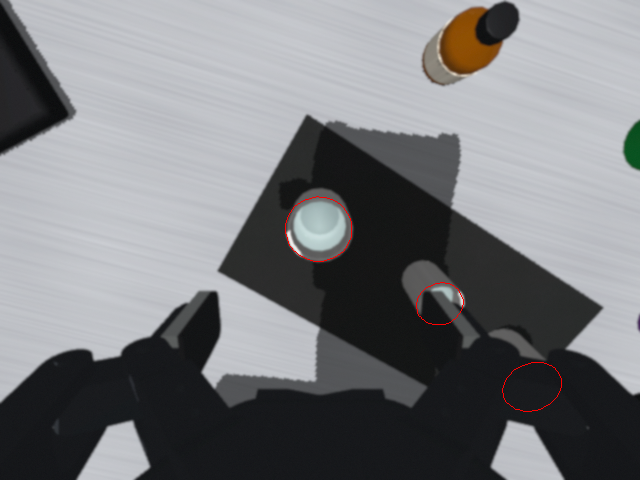

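The far cell's rim (319,228) matches the prediction, and narrow cell (435,290) clears the right finger (98 mm to its edge against 57 mm). Next I'll descend, grip and lift.

```bash
python3 -m pendant '[[[0,0.001,-0.01],0],[[0,0,-0.02],0],[[0,0,-0.025],0],[[0,0,-0.025],0],[[0,0,-0.025],0],[[0,0,-0.025],0],[[0,0,-0.02],0],[[0,0,-0.012],0],[[0,0,-0.008],0],[[0,0,0],0]]'
python3 -m pendant '[[[0,0,0],0],[[0,0,0],0],[[0,0,0],0]]'
python3 -m pendant '[[[0,0,0],0],[[0,0,0],0],[[0,0,0],0],[[0,0,0],0],[[0,0,0],0],[[0,0,0],0],[[0,0,0],0],[[0,0,0],0]]' 0 60
python3 -m pendant '[[[0,0,0],0],[[0,0,0.003],0],[[0,0,0.005],0],[[0,0,0.006],0],[[0,0,0.006],0],[[0,0,0.006],0],[[0,0,0.006],0],[[0,0,0.005],0],[[0,0,0.003],0],[[0,0,0],0]]'
for i in 1 2 3 4; do python3 -m pendant '[[[0,0,0],0],[[0,0,0],0],[[0,0,0],0]]' | grep -E 'force|width'; done
```

```text
time_s: 11.12
tcp_pos: [0.6064, 0.1747, 0.0134]
eef_rot: [[0.962, 0.275, -0.002], [0.275, -0.962, -0.0], [-0.002, -0.0, -1.0]]
wrist_force: [-0.1, -0.6, 0.4]
width: 1.002
time_s: 11.37
tcp_pos: [0.6076, 0.1752, 0.016]
eef_rot: [[0.961, 0.275, 0.002], [0.275, -0.961, 0.0], [0.002, 0.0, -1.0]]
wrist_force: [0.7, -0.1, 0.7]
width: 1.001
time_s: 12.03
tcp_pos: [0.6074, 0.1751, 0.0158]
eef_rot: [[0.961, 0.275, 0.001], [0.275, -0.961, 0.0], [0.001, 0.0, -1.0]]
wrist_force: [-2.5, -1.0, 7.1]
width: 0.626
time_s: 12.87
tcp_pos: [0.6073, 0.1752, 0.0557]
eef_rot: [[0.961, 0.275, 0.001], [0.275, -0.961, 0.0], [0.001, 0.0, -1.0]]
wrist_force: [1.2, 1.1, -5.0]
width: 0.62
wrist_force: [-0.2, -0.4, -4.8]
width: 0.62
wrist_force: [-0.1, 0.1, -5.0]
width: 0.618
wrist_force: [0.1, 1.2, -5.3]
width: 0.621
wrist_force: [-0.1, -0.7, -5.4]
width: 0.622
```

The far cell reads about 5.1 N against 2.9 N for the near cell, a difference of 2.2 N (over the 1.5 N minimum), so the far cell is the heavier. I'll lift it higher and carry it to the plate.

```bash
python3 -m pendant '[[[0,0,0.005],0],[[0,0,0.01],0],[[0,0,0.015],0],[[0,0,0.018],0],[[0,0,0.018],0],[[0,0,0.018],0],[[0,0,0.018],0],[[0,0,0.013],0],[[0,0,0.007],0],[[0,0,0.003],0]]'
python3 -m pendant '[[[-0.002,-0.006,0],0],[[-0.004,-0.012,0],0],[[-0.0064,-0.0184,0],0],[[-0.0064,-0.0184,0],0],[[-0.0064,-0.0184,0],0],[[-0.0064,-0.0184,0],0],[[-0.0064,-0.0184,0],0],[[-0.0064,-0.0184,0],0],[[-0.0064,-0.0184,0],0],[[-0.0064,-0.0184,0],0]]'
python3 -m pendant '[[[-0.0064,-0.0184,0],0],[[-0.0064,-0.0184,0],0],[[-0.0064,-0.0184,0],0],[[-0.0064,-0.0184,0],0],[[-0.0064,-0.0184,0],0],[[-0.0064,-0.0184,0],0],[[-0.0064,-0.0184,0],0],[[-0.0064,-0.0184,0],0],[[-0.0064,-0.0184,0],0],[[-0.0064,-0.0184,0],0]]'
python3 -m pendant '[[[-0.0064,-0.0184,0],0],[[-0.0064,-0.0184,0],0],[[-0.0064,-0.0184,0],0],[[-0.0064,-0.0184,0],0],[[-0.004,-0.0124,0],0],[[-0.002,-0.006,0],0],[[0,0,0],0],[[0,0,0],0],[[0,0,0],0],[[0,0,0],0]]'
```

```text
time_s: 14.7
tcp_pos: [0.6073, 0.1752, 0.1817]
eef_rot: [[0.961, 0.275, 0.002], [0.275, -0.961, 0.0], [0.002, 0.0, -1.0]]
wrist_force: [0.2, -0.5, -4.9]
width: 0.622
time_s: 15.53
tcp_pos: [0.5484, 0.0082, 0.1789]
eef_rot: [[0.961, 0.275, -0.002], [0.275, -0.962, -0.0], [-0.002, -0.0, -1.0]]
wrist_force: [0.7, -0.3, -4.3]
width: 0.623
time_s: 16.37
tcp_pos: [0.4842, -0.1753, 0.1791]
eef_rot: [[0.961, 0.275, -0.002], [0.275, -0.961, 0.001], [-0.001, -0.001, -1.0]]
wrist_force: [-0.3, 0.0, -5.4]
width: 0.622
time_s: 17.2
tcp_pos: [0.4544, -0.2653, 0.1798]
eef_rot: [[0.961, 0.276, -0.0], [0.276, -0.961, 0.0], [-0.0, -0.0, -1.0]]
wrist_force: [0.6, -0.9, -5.5]
width: 0.615
```

```bash
python3 -m pendant '[[[-0.001,0,-0.004],0],[[0,0,-0.008],0],[[0,0,-0.01],0],[[0,0,-0.012],0],[[0,0,-0.012],0],[[0,0,-0.01],0],[[0,0,-0.007],0],[[0,0,-0.004],0],[[0,0,-0.002],0],[[0,0,0],0]]'
python3 -m pendant '[[[0,0,0],0],[[0,0,0],0],[[0,0,0],0],[[0,0,0],0],[[0,0,0],0],[[0,0,0],0]]'
python3 - <<'E'
from h import *
for c in ['side','top']:
    f=imaging.grab_frame(c); im=f['color'][...,::-1].copy()
    for p,r,z in [((.453,-.265),.05,.018),((.453,-.265),.027,.158),((.516,-.059),.027,.063),((.572,.055),.02,.063)]:
        cv2.polylines(im,[np.int32(circ(f,p,r,z))],1,(0,0,255),1)
    y,x=(120,130) if c=='side' else (130,130)
    cv2.imwrite(f'pics/end_{c}.png',cv2.resize(im[y:y+270,x:x+360],(800,600),interpolation=2))
    for n in ['cell_a_center','cell_c_center','bottle_center','screwdriver']:
        for d in imaging.tip_of(c,n): print(c,n,np.round(d['xyz'],4),round(d['p'],2))
E
```

```text
time_s: 18.03
tcp_pos: [0.4532, -0.266, 0.1105]
eef_rot: [[0.961, 0.275, -0.0], [0.275, -0.961, 0.0], [-0.0, -0.0, -1.0]]
wrist_force: [0.7, 0.5, -3.7]
width: 0.622
time_s: 18.53
tcp_pos: [0.4532, -0.2661, 0.111]
eef_rot: [[0.961, 0.275, 0.0], [0.275, -0.961, -0.0], [0.0, 0.0, -1.0]]
wrist_force: [0.5, 0.3, -5.2]
width: 0.622
side cell_a_center [ 0.7563 -0.109   0.0299] 0.95
side cell_a_center [ 0.604  -0.2135  0.0267] 0.59
side cell_c_center [0.5727 0.0538 0.032 ] 0.89
side cell_c_center [5.566e-01 5.630e-02 4.000e-04] 0.52
side cell_c_center [0.7691 0.1103 0.0465] 0.33
side bottle_center [0.7695 0.1083 0.0483] 0.65
side screwdriver [ 7.085e-01 -2.761e-01  2.000e-04] 0.85
top cell_a_center [ 0.598  -0.2127  0.0291] 0.77
top cell_a_center [ 0.5204 -0.0575  0.031 ] 0.7
top cell_a_center [ 0.7587 -0.1075  0.0309] 0.6
top cell_c_center [0.5738 0.0529 0.0332] 0.98
top bottle_center [0.7674 0.1036 0.0519] 0.58
top screwdriver [ 0.7123 -0.2771 -0.0017] 0.93
```

View pics/end_side.png

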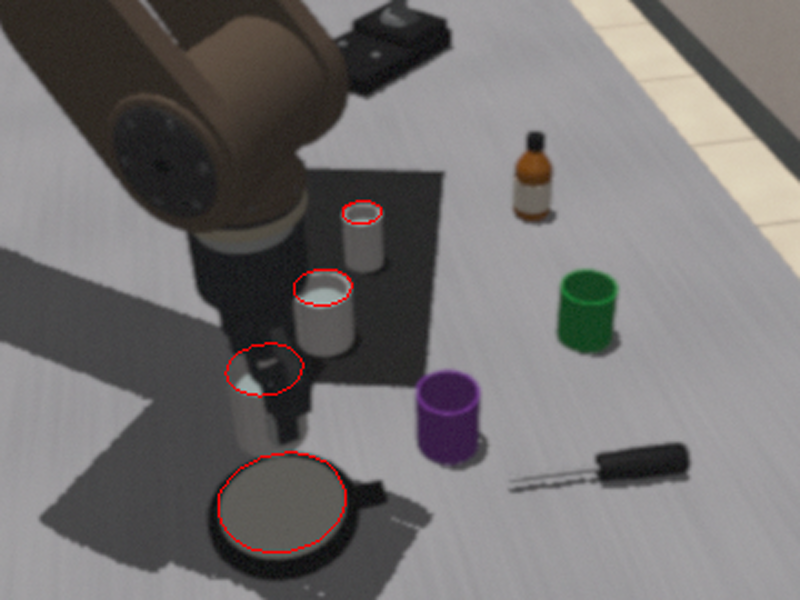

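View pics/end_top.png

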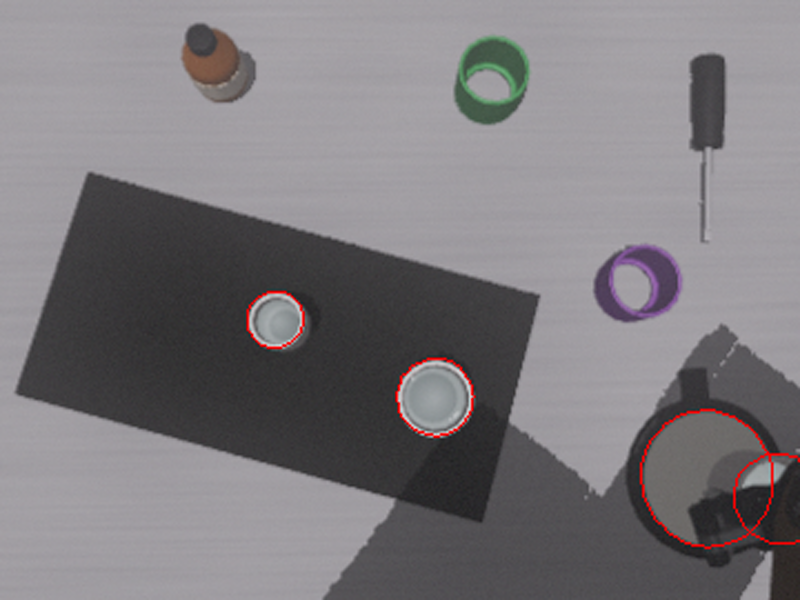

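The side view shows the heavy cell upright, with its rim near the expected circle at (265,370) above the plate (283,503). The top view shows the light cell (436,398) and narrow cell (276,320) under their starting circles, with the bottle and screwdriver unmoved. I'm handing in.

```bash
python3 -m pendant '[[[0,0,0],0],[[0,0,0],0],[[0,0,0],0]]'; python3 -c "
from workcell import robot
print(robot.sign_off())"
```

```text
time_s: 19.28
tcp_pos: [0.4532, -0.2661, 0.1108]
eef_rot: [[0.961, 0.275, 0.0], [0.275, -0.961, -0.0], [0.0, 0.0, -1.0]]
wrist_force: [0.1, 0.1, -6.4]
width: 0.622
the job is handed in; nothing more can be done
None
```

I weighed both wide cells. The lighter one is back upright on the mat, and I handed the job in with the heavier one held over the middle of the light plate. The hand-in came at about 19 s of the 72 s allowed and reported no verdict.

- **Weights:** the near cell read about 2.9 N and the far cell about 5.1 N, a difference of about 2.2 N. Single readings scattered by about 1 N, and the last one with the heavy cell was 6.4 N. The choice of the far cell as the heavier holds despite that.
- **Heavier cell:** the tool stopped at (0.453, -0.266) m, about 1 mm from the measured plate centre at (0.453, -0.265) m. By calculation the cell has about 8 cm of free air under it. The side view shows it upright.
- **Everything else:** the lighter cell and the narrow cell still match their starting circles in the top view. The bottle and screwdriver look unmoved, and their detected positions agree with the start to within about 6 mm, close to the detector's accuracy.

**What the checks missed:** the detector never found the cell in the gripper. It did report the green and purple look-alikes as lens cells, and I ruled those out from the pictures. The held cell's position therefore rests on the tool pose and the side view, because the arm partly hid it in the top view.

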